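Full staple box to the desk tray

TASK

Of the two blue staple boxes that look alike, one is full and one is empty: find out by lifting which is the full, heavy one, and set it down flat in the black desk tray. Leave the empty one standing flat on the desk outside the tray, and do not disturb the pale pin box.

Things in the scene. Friction and masses are not known exactly. Their poses are not given: they have to be found in the camera images.
- staple_box_a: one of two blue, closed, rigid staple boxes that look exactly alike, 38 (x) x 55 (y) x 30 (z) mm, standing flat; origin at the centre of the underside, z up. One of the two (either one, it changes from start to start) is full, 250 to 360 g in all; the other is empty, about 40 g. They differ only in weight. Grip across the 38 mm width with about 30 N.
- staple_box_b: one of two blue, closed, rigid staple boxes that look exactly alike, 38 (x) x 55 (y) x 30 (z) mm, standing flat; origin at the centre of the underside, z up. One of the two (either one, it changes from start to start) is full, 250 to 360 g in all; the other is empty, about 40 g. They differ only in weight. Grip across the 38 mm width with about 30 N.
- tray: open black plastic desk tray, fixed to the desk, 120 (x) x 150 (y) x 30 (z) mm with a bead of 3 mm radius round the rim (top of the bead at 33 mm); clear inside 110 x 140 mm; the floor lies 7 mm above the desk. Origin under its centre at desk height, x and y along its sides, z up. Empty at the start.
- pin_box: pale box of pins, loose, 45 (x) x 60 (y) x 22 (z) mm; a bystander of like size, not to be moved. Origin at the centre of the underside.
There are look-alikes about, which are no part of the job. Leave any orange look-alike of the staple_box_a alone.

How it is judged:
By the outcome, as a careful person would: the job done as asked, in the order asked, and still so for the second after the job is handed in, with the robot touching nothing.
It also fails if it takes over 67 s, if anything falls off the work surface, if the arm or the gripper's body presses on something with over 40 N, if the wrist force passes 120 N, or if a joint passes its speed limit or range.

ROBOT

A 7-joint arm with a two-finger parallel gripper is mounted at the origin on a cart in front of the work surface, level with it; the furniture and walls round the work are solid. World frame = base frame: x ahead of the robot, y to its left, z up, the work surface at z = 0. Lengths are in m, angles in degrees, forces in N, time in s.
With the tool pointing down it reaches from about 0.35 to 0.9 m from the base axis. Payload 7.2 kg.
Tool frame: the origin (TCP) lies midway between the tips of the shut fingers; the grasp point (between the pads) lies 19 mm behind it; z points along the fingers, y is the line along which they close (so a half turn about z gives the same grasp; the last joint's range is limited). The gripper opens to 85 mm and grips with 20 to 120 N. Pads are 22 mm wide; open, the fingers measure 114 mm over their backs; the gripper's body (76 mm by 85 mm) begins 54 mm behind the grasp point. The pads swing forward as they close: fully open they stand 13 mm farther back than shut.
Start: joints at [-79.309, 23.554, -0.728, 91.456, 0.321, 64.991, -4.71], TCP at [0.158, 0.605, 0.231] pointing down, gripper open.
Joint ranges: [-169.25, 169.25], [-16.82, 113.86], [-84.01, 82.57], [7.8, 145.47], [-59.2, 239.2], [7.22, 106.19], [-163.78, 163.78]. Speed limits (degrees/s): [136.94, 136.94, 172.46, 172.46, 180, 180, 180].

INTERFACE

Orientations are given as a 3x3 rotation matrix whose columns are the frame's x, y, z axes.
In Python, from station import telemetry, cams, workorder gives the robot as it stands.
- The arm moves only by the tool apply_moves, never from a script. Its argument "moves" is a list of rows, each a list of 3 entries, a list of its own where there are three numbers: the closure, from 0 (fully open) to 1 (shut), then the shift along the tool's x, y, z in cm, then the turn, a rotation vector about the tool's x, y, z in degrees. A call has 1 to 12 rows; each row shifts and turns the commanded pose from where the row before left it, along the tool's axes as they then stand; what a row does not reach is not made up. A row lasts 1/12 s, in which the tool goes at most 41.7 mm and 7.16 degrees, less where a joint would pass 70% of its speed; a pose out of reach is approached as far as the arm can. A call with a gripper value outside its range is refused whole. The fingers move at their own pace and stop on an object; "newtons" is the grip in N (left out, the last holds). Time passes only in rows, so rows that do not move let the fingers close. It gives the time, the measured TCP pose, the force, the opening and the grip force at its end, in the units of the state.
- telemetry.sense(): the state, without advancing time (a new reading comes with each control period).
- cams.read_camera(name): name is "scene" or "top"; returns a dict with "color" (480x640x3 uint8, blue, green, red), "K" (3x3 intrinsics, pixels), "T" (4x4, takes a point from camera to world coordinates). Camera axes: x right, y down, z forward; pixel columns grow to the right and rows downward; lengths in m; the calibration is good to about 2 mm. A picture is of the moment at which its call begins. There is no depth.
- workorder.close_job(): hands the job in; it is judged then, once.
The state is a dict: "time_s": time; "joint_pos": joint angles; "qd": joint speeds; "effort": joint torques, N m; "ee_pos": TCP position; "tool_rot": TCP orientation; "force": force on the tool from outside, world axes, zero at the start; "wrist_torque": the same for the moment, N m; "finger_gap": opening from 0.0 (shut) to 1.0 (fully open); "gripper_force": force on a finger pad.
Only numpy, scipy, OpenCV 4.12 (cv2) and the standard library are available. Lean on these libraries where they do the work, as an engineer would, in place of code of your own. Each camera call takes 0.05 s, during which the arm holds its last target. There are 200 camera calls.

## Working session

There is one attempt and no reset: what is moved stays moved. The work goes in short steps, Python scripts to look and compute and a tool call to move; the robot and the scene stay as the last step left them, time stands still between calls to the robot, and variables do not carry over. Pictures are saved under pics/ and viewed, at most 10 in all, crops included, and the job is handed in when it is done.

Besides the shell and the picture viewer there is one more tool, called as name(argument=value, ...) on one line, values as JSON. apply_moves: Moves the arm, as the interface text tells. Its arguments: {"type":"object","properties":{"moves":{"type":"array","items":{"type":"array"}},"newtons":{"type":"number"}},"required":["moves"]}

```bash
mkdir -p pics; cat > h.py <<'E'
import numpy as np,cv2
from station import telemetry,cams,workorder
def ray(c,u,v):
    d=c["T"][:3,:3]@np.linalg.inv(c["K"])@np.array([u,v,1.]);return c["T"][:3,3],d
def plane(c,u,v,z):
    o,d=ray(c,u,v);return o+d*(z-o[2])/d[2]
def tri(c1,p1,c2,p2):
    A=[];b=[]
    M=np.zeros((3,3));r=np.zeros(3)
    for c,p in((c1,p1),(c2,p2)):
        o,d=ray(c,*p);d=d/np.linalg.norm(d);P=np.eye(3)-np.outer(d,d);M+=P;r+=P@o
    return np.linalg.solve(M,r)
def proj(c,X):
    q=np.linalg.inv(c["T"])@np.append(X,1);q=c["K"]@q[:3];return q[:2]/q[2]
E
python3 - <<'E'
from h import *
for n in("scene","top"):
    c=cams.read_camera(n);cv2.imwrite(f"pics/{n}0.png",c["color"]);print(n,c["T"].round(3).tolist(),c["K"].round(0).tolist())
    hsv=cv2.cvtColor(c["color"],cv2.COLOR_BGR2HSV)
    m=cv2.inRange(hsv,(95,90,40),(130,255,255))
    for k in cv2.findContours(m,cv2.RETR_EXTERNAL,cv2.CHAIN_APPROX_NONE)[0]:
        if cv2.contourArea(k)>60: print(cv2.contourArea(k),cv2.minAreaRect(k))
s=telemetry.sense();print(s)
E
```

```text
scene [[0.878, -0.253, 0.405, 0.211], [-0.478, -0.476, 0.738, -0.488], [0.006, -0.842, -0.539, 0.518], [0.0, 0.0, 0.0, 1.0]] [[472.0, 0.0, 322.0], [0.0, 472.0, 233.0], [0.0, 0.0, 1.0]]
132.0 ((418.8269348144531, 241.13462829589844), (10.394155502319336, 18.04268455505371), 78.69007110595703)
482.5 ((309.1434631347656, 241.577880859375), (26.889116287231445, 20.098936080932617), 84.80557250976562)
482.5 ((245.40005493164062, 210.20004272460938), (31.304948806762695, 20.57182502746582), 26.56505012512207)
top [[0.004, -0.998, 0.056, 0.529], [-1.0, -0.004, -0.005, 0.142], [0.005, -0.056, -0.998, 0.986], [0.0, 0.0, 0.0, 1.0]] [[541.0, 0.0, 321.0], [0.0, 541.0, 235.0], [0.0, 0.0, 1.0]]
136.5 ((55.978302001953125, 299.00091552734375), (4.343722343444824, 56.164329528808594), 87.51044464111328)
643.5 ((197.44827270507812, 286.6206970214844), (21.540658950805664, 32.31098556518555), 68.19859313964844)
563.5 ((292.9742126464844, 250.5670166015625), (30.082443237304688, 20.46180534362793), 21.037511825561523)
160.0 ((342.8320007324219, 143.92401123046875), (10.912013053894043, 16.90467643737793), 10.30484676361084)
{'time_s': 0.1, 'joint_pos': array([-79.30979232,  23.59683156,  -0.72920357,  91.49816965,
         0.32113123,  64.99173267,  -4.71050058]), 'qd': array([ 0.01600857, -0.0598058 , -0.09025169, -0.1586307 ,  0.10627784,
       -0.03950021, -0.06841538]), 'effort': array([ 3.14318575e-03, -6.01830339e+01,  6.84246998e-01, -3.00087297e+01,
        1.39431230e-02,  6.44535394e-03,  1.23156030e-05]), 'ee_pos': array([0.15743709, 0.60438481, 0.23052964]), 'tool_rot': array([[-9.67725542e-01,  2.52006352e-01, -2.72139412e-04],
       [ 2.52006478e-01,  9.67724457e-01, -1.45285547e-03],
       [-1.02772841e-04, -1.47454624e-03, -9.99998908e-01]]), 'force': array([-0.29298994,  0.79137232, -0.37499666]), 'wrist_torque': array([-0.00847654,  0.01565053, -0.01631161]), 'gripper_force': 0.0, 'finger_gap': 1.0029236041963054}
```

View pics/scene0.png

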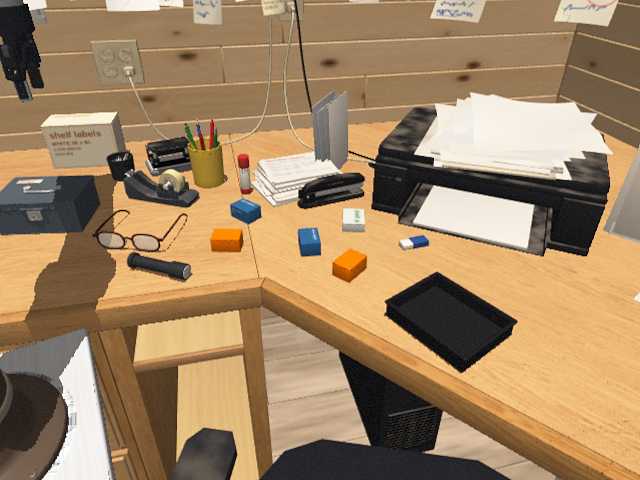

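View pics/top0.png

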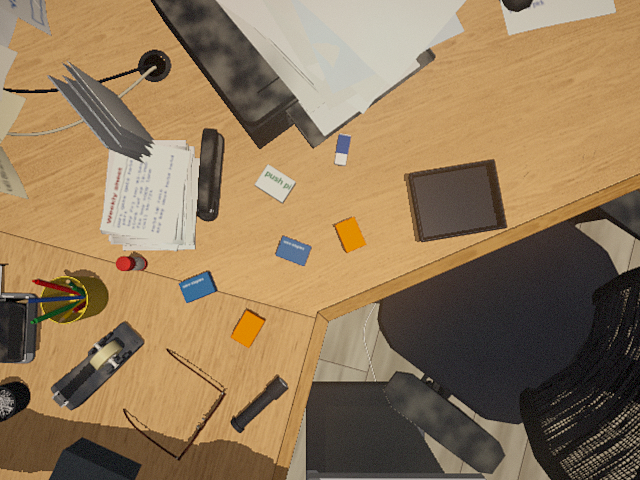

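The scene view shows the two blue boxes at about (246,210) and (309,241), with the tray at (450,320). In the top view they are at (198,287) and (293,250), the pin box at (274,183), the tray at (456,200), and the orange look-alikes at (350,234) and (248,327).

```bash
python3 - <<'E'
from h import *
cs={n:cams.read_camera(n) for n in("scene","top")}
def blobs(c,seeds,lo,hi,minA=100):
    hsv=cv2.cvtColor(c["color"],cv2.COLOR_BGR2HSV);m=cv2.inRange(hsv,lo,hi)
    m=cv2.morphologyEx(m,cv2.MORPH_CLOSE,np.ones((5,5),np.uint8))
    ks=[k for k in cv2.findContours(m,cv2.RETR_EXTERNAL,cv2.CHAIN_APPROX_NONE)[0] if cv2.contourArea(k)>minA]
    return [min(ks,key=lambda k:abs(cv2.pointPolygonTest(k,s,True)) if cv2.pointPolygonTest(k,s,True)<0 else -1) for s in seeds]
S,T=cs["scene"],cs["top"]
ts=[(198.,287.),(293.,250.)];ss=[(246.,210.),(309.,241.)]
for t,s in zip(ts,ss):
    k=blobs(T,[t],(95,90,40),(130,255,255))[0]
    r=cv2.minAreaRect(k);pts=cv2.boxPoints(r)
    W=np.array([plane(T,*p,0.03) for p in pts]);ctr=W.mean(0)
    e=[W[1]-W[0],W[2]-W[1]];L=[np.linalg.norm(x) for x in e];l=e[int(np.argmax(L))]
    print("top ctr",ctr.round(4),"sides",np.round(L,4),"long axis deg",np.degrees(np.arctan2(l[1],l[0])).round(1))
    k2=blobs(S,[s],(95,90,20),(130,255,255))[0]
    x,y,w,h=cv2.boundingRect(k2);hsv=cv2.cvtColor(S["color"],cv2.COLOR_BGR2HSV)[...,2]
    print(x,y,w,h);print(cv2.approxPolyDP(cv2.convexHull(k2),1.8,True)[:,0].tolist())
    # expected projection of top corners at z=.03, for pairing
    for p,X in zip(pts,W): print(p.round(1),"->scene",proj(S,X).round(1), X.round(3))
# tray & others
k=blobs(T,[(456.,200.)],(0,0,0),(180,255,75))[0];r=cv2.minAreaRect(k);p=cv2.boxPoints(r)
W=np.array([plane(T,*q,0.033) for q in p]);print("tray",p.tolist(),W.round(3).tolist(),W.mean(0).round(4))
for q in W:print(proj(S,q).round(1))
k=blobs(S,[(450.,320.)],(0,0,0),(180,255,75))[0];print("tray scene",cv2.approxPolyDP(cv2.convexHull(k),3,True)[:,0].tolist())
for u,v,z in((274,183,.022),(350,234,.03),(248,327,.03),(208,175,.05),(125,263,.08),(343,148,.01)):print(u,v,plane(T,u,v,z).round(3))
a=cv2.resize(S["color"][190:270,220:340],None,fx=6,fy=6,interpolation=cv2.INTER_CUBIC);cv2.imwrite("pics/c1.png",a)
E
```

```text
top ctr [0.4904 0.3554 0.03  ] sides [0.0566 0.038 ] long axis deg -67.9
231 199 30 25
[[231, 204], [241, 199], [259, 206], [260, 216], [248, 223], [232, 215]]
[178.4 282.6] ->scene [243.3 196.7] [0.497 0.389 0.03 ]
[208.4 270.6] ->scene [261.6 204.9] [0.518 0.337 0.03 ]
[216.4 290.6] ->scene [248.5 211.8] [0.483 0.322 0.03 ]
[186.4 302.6] ->scene [230.2 203.3] [0.462 0.374 0.03 ]
top ctr [0.5544 0.1879 0.03  ] sides [0.0361 0.0532] long axis deg -110.8
299 228 22 28
[[316, 228], [320, 254], [302, 255], [299, 229]]
[275.3 254.7] ->scene [298.3 227.5] [0.547 0.219 0.03 ]
[282.6 235.6] ->scene [316.7 226.2] [0.581 0.206 0.03 ]
[310.7 246.4] ->scene [320.3 241.2] [0.562 0.157 0.03 ]
[303.3 265.5] ->scene [301.  242.5] [0.528 0.169 0.03 ]
tray [[407.68341064453125, 173.46885681152344], [493.93218994140625, 158.8228302001953], [505.548095703125, 227.22767639160156], [419.29931640625, 241.8737030029297]] [[0.692, -0.015, 0.033], [0.719, -0.169, 0.033], [0.597, -0.188, 0.033], [0.571, -0.035, 0.033]] [ 0.6447 -0.1018  0.033 ]
[435.4 269. ]
[517.3 318.9]
[464.2 356.8]
[383.2 297.8]
tray scene [[386, 300], [437, 272], [516, 322], [506, 338], [461, 372], [386, 315]]
274 183 [0.676 0.223 0.022]
350 234 [0.584 0.087 0.03 ]
248 327 [0.42  0.266 0.03 ]
208 175 [0.685 0.336 0.05 ]
125 263 [0.531 0.466 0.08 ]
343 148 [0.742 0.099 0.01 ]
```

View pics/c1.png

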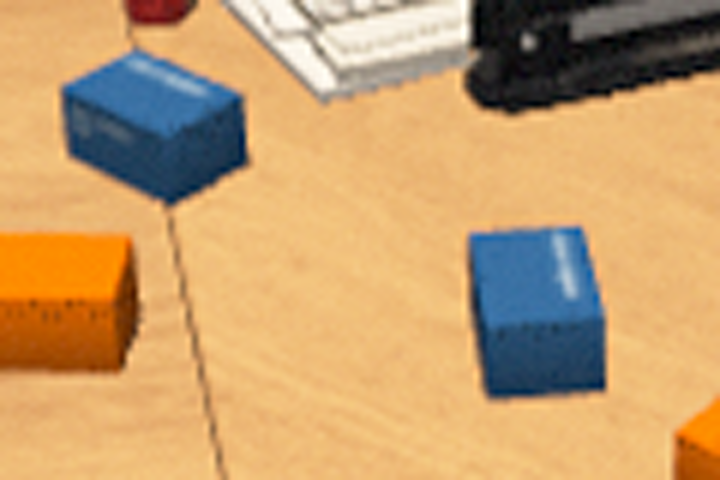

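The crop puts the scene's top-face corners for the left box at (230.5,204.8), (241.7,199), (260.5,206) and (247.8,212.7). For the right box they are (298.3,229), (316.8,227.8), (320.7,243.5) and (301.3,244). I'll triangulate both against the top view while moving over the left box.

apply_moves(moves=[[0, [0, 0, 0], [0, 0, 6.66]], [0, [0, 0, 0], [0, 0, 6.66]], [0, [0, 0, 0], [0, 0, 6.66]], [0, [0, 0, 0], [0, 0, 6.66]], [0, [0, 0, 0], [0, 0, 6.66]], [0, [0, 0, 0], [0, 0, 6.66]], [0, [0, 0, 0], [0, 0, 6.66]], [0, [0, 0, 0], [0, 0, 6.66]]], newtons=30)

```text
time_s: 0.87
ee_pos: [0.1575, 0.6047, 0.2311]
tool_rot: [[-0.371, 0.929, -0.0], [0.929, 0.371, -0.0], [-0.0, -0.0, -1.0]]
force: [0.9, -0.6, -0.2]
finger_gap: 1.004
gripper_force: 0.0
```

apply_moves(moves=[[0, [-2.97, 1.79, 0], [0, 0, 0]], [0, [-2.97, 1.79, 0], [0, 0, 0]], [0, [-2.97, 1.79, 0], [0, 0, 0]], [0, [-2.97, 1.79, 0], [0, 0, 0]], [0, [-2.97, 1.79, 0], [0, 0, 0]], [0, [-2.97, 1.79, 0], [0, 0, 0]], [0, [-2.97, 1.79, 0], [0, 0, 0]], [0, [-2.97, 1.79, 0], [0, 0, 0]], [0, [-2.97, 1.79, 0], [0, 0, 0]], [0, [-2.97, 1.79, 0], [0, 0, 0]], [0, [-2.97, 1.79, 0], [0, 0, 0]], [0, [-2.97, 1.79, 0], [0, 0, 0]]])

```text
time_s: 1.87
ee_pos: [0.4918, 0.3543, 0.2313]
tool_rot: [[-0.377, 0.926, -0.0], [0.926, 0.377, 0.0], [0.0, -0.0, -1.0]]
force: [0.5, 1.0, -0.7]
finger_gap: 1.001
gripper_force: 0.0
```

```bash
cat >> h.py <<'E'
def go(x,y,z,ang):
    "ang: wanted world direction of tool y, mod 180; prints turn about tool z, then shift in cm after the turn"
    s=telemetry.sense();R=s["tool_rot"];a=np.degrees(np.arctan2(R[1,1],R[0,1]))
    t=(a-ang+90)%180-90;b=np.radians(a-t)
    d=np.array([x,y,z])-s["ee_pos"];Y=np.array([np.cos(b),np.sin(b),0]);X=np.array([-np.sin(b),np.cos(b),0])
    print("t",round(s["time_s"],2),"pos",s["ee_pos"].round(4),"zaxis",R[:,2].round(3),"turn",round(t,1),"shift",np.round([d@X*100,d@Y*100,-d[2]*100],2),"gap",round(float(s["finger_gap"]),3),"F",s["force"].round(2),"grip",round(float(s["gripper_force"]),1),"j7",round(float(s["joint_pos"][6]),1))
E
python3 - <<'E'
from h import *
S=cams.read_camera("scene");T=cams.read_camera("top")
A=[((178.4,282.6),(241.7,199)),((208.4,270.6),(260.5,206)),((216.4,290.6),(247.8,212.7)),((186.4,302.6),(230.5,204.8))]
B=[((275.3,254.7),(298.3,229)),((282.6,235.6),(316.8,227.8)),((310.7,246.4),(320.7,243.5)),((303.3,265.5),(301.3,244))]
for K in(A,B):
    P=np.array([tri(T,t,S,s) for t,s in K]);print(P.round(3).tolist(),P.mean(0).round(4))
K=[((407.7,173.5),(437,272)),((493.9,158.8),(516,322)),((419.3,241.9),(386,300))]
P=np.array([tri(T,t,S,s) for t,s in K]);print("tray",P.round(3).tolist())
go(.4904,.3554,.1,22.1)
E
```

```text
[[0.496, 0.391, 0.024], [0.517, 0.338, 0.027], [0.483, 0.323, 0.028], [0.462, 0.375, 0.026]] [0.4896 0.3567 0.026 ]
[[0.547, 0.219, 0.026], [0.581, 0.207, 0.026], [0.562, 0.157, 0.025], [0.528, 0.169, 0.027]] [0.5547 0.188  0.026 ]
tray [[0.694, -0.017, 0.027], [0.719, -0.17, 0.028], [0.572, -0.037, 0.029]]
t 1.97 pos [0.4959 0.3497 0.2314] zaxis [ 0.003 -0.003 -1.   ] turn -0.5 shift [ 0.74 -0.3  13.14] gap 1.002 F [-0.36 -0.82  0.06] grip 0.0 j7 -11.5
```

apply_moves(moves=[[0, [0, 0, 3.3], [0, 0, 0]], [0, [0, 0, 3.3], [0, 0, 0]], [0, [0, 0, 3.3], [0, 0, 0]], [0, [0, 0, 3.2], [0, 0, 0]], [0, [0, 0, 0], [0, 0, 0]], [0, [0, 0, 0], [0, 0, 0]]])

```text
time_s: 2.47
ee_pos: [0.4896, 0.3551, 0.0992]
tool_rot: [[-0.377, 0.926, -0.003], [0.926, 0.377, -0.003], [-0.001, -0.004, -1.0]]
force: [0.9, 0.2, 0.2]
finger_gap: 1.003
gripper_force: 0.0
```

```bash
python3 - <<'E'
from h import *
go(.4902,.356,.003,22.1)
E
```

```text
t 2.47 pos [0.4896 0.3551 0.0992] zaxis [-0.003 -0.003 -1.   ] turn 0.0 shift [0.06 0.09 9.62] gap 1.003 F [0.89 0.22 0.23] grip 0.0 j7 -9.0
```

apply_moves(moves=[[0, [0.06, 0.09, 2.4], [0, 0, 0]], [0, [0, 0, 2.4], [0, 0, 0]], [0, [0, 0, 2.4], [0, 0, 0]], [0, [0, 0, 1.5], [0, 0, 0]], [0, [0, 0, 0.8], [0, 0, 0]], [0, [0, 0, 0], [0, 0, 0]], [0, [0, 0, 0], [0, 0, 0]]])

```text
time_s: 3.05
ee_pos: [0.4923, 0.3572, 0.007]
tool_rot: [[-0.377, 0.926, 0.002], [0.926, 0.377, 0.001], [0.001, 0.002, -1.0]]
force: [0.2, 0.0, -0.5]
finger_gap: 0.997
gripper_force: 0.0
```

apply_moves(moves=[[1, [0, 0, 0], [0, 0, 0]], [1, [0, 0, 0], [0, 0, 0]], [1, [0, 0, 0], [0, 0, 0]], [1, [0, 0, 0], [0, 0, 0]], [1, [0, 0, 0], [0, 0, 0]], [1, [0, 0, 0], [0, 0, 0]], [1, [0, 0, 0], [0, 0, 0]], [1, [0, 0, 0], [0, 0, 0]], [1, [0, 0, 0], [0, 0, 0]], [1, [0, 0, 0], [0, 0, 0]]], newtons=30)

```text
time_s: 3.88
ee_pos: [0.4914, 0.3567, 0.0061]
tool_rot: [[-0.377, 0.926, 0.0], [0.926, 0.377, 0.001], [0.001, 0.0, -1.0]]
force: [-2.0, -0.8, 6.9]
finger_gap: 0.441
gripper_force: 31.8
```

apply_moves(moves=[[1, [0, 0, -0.6], [0, 0, 0]], [1, [0, 0, -1.2], [0, 0, 0]], [1, [0, 0, -1.2], [0, 0, 0]], [1, [0, 0, -1.0], [0, 0, 0]], [1, [0, 0, -0.6], [0, 0, 0]], [1, [0, 0, 0], [0, 0, 0]], [1, [0, 0, 0], [0, 0, 0]], [1, [0, 0, 0], [0, 0, 0]], [1, [0, 0, 0], [0, 0, 0]], [1, [0, 0, 0], [0, 0, 0]]])

```text
time_s: 4.72
ee_pos: [0.491, 0.3562, 0.0507]
tool_rot: [[-0.377, 0.926, -0.001], [0.926, 0.377, -0.001], [-0.0, -0.001, -1.0]]
force: [-0.4, -0.4, -2.9]
finger_gap: 0.443
gripper_force: 30.8
```

```bash
python3 - <<'E'
from h import *
L=[]
for i in range(12):
    T=cams.read_camera("top");s=telemetry.sense();L.append(s["force"])
print(np.mean(L,0).round(2),np.std(L,0).round(2),s["effort"].round(2))
cv2.imwrite("pics/l1.png",cams.read_camera("scene")["color"][150:300,180:400])
go(.49,.356,.05,22.1)
E
```

```text
[ 0.08 -0.03 -2.89] [0.44 0.36 0.59] [ 0.000e+00 -6.455e+01  6.020e+00 -2.322e+01  1.000e-02  0.000e+00
 -0.000e+00]
t 5.37 pos [0.4913 0.3565 0.0513] zaxis [ 0.  0. -1.] turn 0.0 shift [ 0.01 -0.14  0.13] gap 0.44 F [-0.51  0.11 -2.78] grip 30.8 j7 -7.9
```

View pics/l1.png

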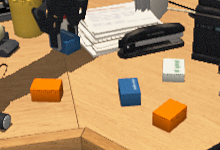

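The box came up on the tool, and the wrist reads about 2.9 N (roughly 295 g), so this is the full one. The crop shows it held at about (68,43), with the other blue box at (130,92). I'll carry it to the tray.

apply_moves(moves=[[1, [0, 0, -2], [0, 0, 0]], [1, [0, 0, -3], [0, 0, 0]], [1, [0, 0, -3], [0, 0, 0]], [1, [0, 0, -2], [0, 0, 0]], [1, [0, 0, -0.5], [0, 0, 4]], [1, [0, 0, 0], [0, 0, 4.1]], [1, [0, 0, 0], [0, 0, 4]], [1, [-1, 0.15, 0], [0, 0, 0]], [1, [-2, 0.3, 0], [0, 0, 0]]])

```text
time_s: 6.12
ee_pos: [0.4998, 0.3298, 0.156]
tool_rot: [[-0.18, 0.984, -0.001], [0.984, 0.18, 0.001], [0.001, -0.0, -1.0]]
force: [0.7, 0.1, -3.4]
finger_gap: 0.439
gripper_force: 31.4
```

apply_moves(moves=[[1, [-3, 0.45, 0], [0, 0, 0]], [1, [-3.5, 0.5, 0], [0, 0, 0]], [1, [-3.5, 0.5, 0], [0, 0, 0]], [1, [-3.5, 0.5, 0], [0, 0, 0]], [1, [-3.5, 0.5, 0], [0, 0, 0]], [1, [-3.5, 0.5, 0], [0, 0, 0]], [1, [-3.5, 0.5, 0], [0, 0, 0]], [1, [-3.5, 0.5, 0], [0, 0, 0]], [1, [-3.5, 0.5, 0], [0, 0, 0]], [1, [-3.5, 0.5, 0], [0, 0, 0]], [1, [-3.5, 0.5, 0], [0, 0, 0]], [1, [-3, 0.5, 0], [0, 0, 0]]])

```text
time_s: 7.12
ee_pos: [0.6307, -0.0697, 0.1563]
tool_rot: [[-0.175, 0.985, -0.0], [0.985, 0.175, -0.001], [-0.001, -0.0, -1.0]]
force: [-0.2, -0.4, -3.1]
finger_gap: 0.44
gripper_force: 31.4
```

apply_moves(moves=[[1, [-2.5, 0.4, 0], [0, 0, 0]], [1, [-1.2, 0.2, 0], [0, 0, 0]], [1, [0, 0, 0], [0, 0, 0]], [1, [0, 0, 0], [0, 0, 0]], [1, [0, 0, 0], [0, 0, 0]]])

```text
time_s: 7.53
ee_pos: [0.6428, -0.0996, 0.1559]
tool_rot: [[-0.176, 0.984, -0.001], [0.984, 0.176, 0.001], [0.001, -0.001, -1.0]]
force: [0.6, 0.4, -3.5]
finger_gap: 0.439
gripper_force: 31.4
```

```bash
python3 - <<'E'
from h import *
T=cams.read_camera("top");cv2.imwrite("pics/t1.png",T["color"][100:300,250:550])
go(.645,-.1027,.0145,10)
E
```

```text
t 7.58 pos [ 0.643  -0.0992  0.156 ] zaxis [-0.001  0.001 -1.   ] turn 0.2 shift [-0.38  0.14 14.15] gap 0.437 F [ 0.09  0.9  -3.71] grip 31.4 j7 27.1
```

View pics/t1.png

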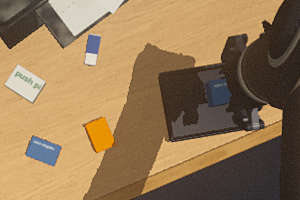

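The held box at about (215,93) in the crop is over the tray. Lowering it now.

apply_moves(moves=[[1, [-0.4, 0.14, 1.5], [0, 0, 0]], [1, [0, 0, 2.5], [0, 0, 0]], [1, [0, 0, 2.5], [0, 0, 0]], [1, [0, 0, 2.5], [0, 0, 0]], [1, [0, 0, 2], [0, 0, 0]], [1, [0, 0, 1.2], [0, 0, 0]], [1, [0, 0, 0.8], [0, 0, 0]], [1, [0, 0, 0.4], [0, 0, 0]], [1, [0, 0, 0.3], [0, 0, 0]], [1, [0, 0, 0.2], [0, 0, 0]], [1, [0, 0, 0], [0, 0, 0]], [1, [0, 0, 0], [0, 0, 0]]])

```text
time_s: 8.58
ee_pos: [0.6459, -0.1049, 0.0181]
tool_rot: [[-0.174, 0.985, 0.001], [0.985, 0.174, -0.0], [-0.0, 0.001, -1.0]]
force: [-1.1, -0.5, -3.0]
finger_gap: 0.44
gripper_force: 31.3
```

apply_moves(moves=[[1, [0, 0, 0.1], [0, 0, 0]], [1, [0, 0, 0.1], [0, 0, 0]], [1, [0, 0, 0], [0, 0, 0]], [1, [0, 0, 0], [0, 0, 0]]])

```text
time_s: 8.92
ee_pos: [0.6454, -0.1048, 0.0154]
tool_rot: [[-0.174, 0.985, 0.0], [0.985, 0.174, 0.0], [0.0, 0.0, -1.0]]
force: [0.1, 1.1, -3.8]
finger_gap: 0.437
gripper_force: 31.3
```

apply_moves(moves=[[1, [0, 0, 0.1], [0, 0, 0]], [1, [0, 0, 0.1], [0, 0, 0]], [1, [0, 0, 0], [0, 0, 0]], [1, [0, 0, 0], [0, 0, 0]], [1, [0, 0, 0], [0, 0, 0]]])

```text
time_s: 9.33
ee_pos: [0.6454, -0.1048, 0.0132]
tool_rot: [[-0.174, 0.985, -0.0], [0.985, 0.174, 0.0], [0.0, -0.0, -1.0]]
force: [0.3, -0.3, -3.9]
finger_gap: 0.438
gripper_force: 31.4
```

apply_moves(moves=[[1, [0, 0, 0.1], [0, 0, 0]], [1, [0, 0, 0], [0, 0, 0]], [1, [0, 0, 0], [0, 0, 0]], [1, [0, 0, 0], [0, 0, 0]]])

```text
time_s: 9.67
ee_pos: [0.6453, -0.1048, 0.0132]
tool_rot: [[-0.174, 0.985, 0.0], [0.985, 0.174, 0.0], [0.0, 0.0, -1.0]]
force: [-2.6, 1.4, 6.0]
finger_gap: 0.44
gripper_force: 32.4
```

apply_moves(moves=[[0.4, [0, 0, 0], [0, 0, 0]], [0.4, [0, 0, 0], [0, 0, 0]], [0.4, [0, 0, 0], [0, 0, 0]], [0.4, [0, 0, 0], [0, 0, 0]], [0.4, [0, 0, -1], [0, 0, 0]], [0.4, [0, 0, -2], [0, 0, 0]], [0.4, [0, 0, -3], [0, 0, 0]], [0.4, [0, 0, -4], [0, 0, 0]], [0.4, [0, 0, -4], [0, 0, 0]], [0.4, [0, 0, 0], [0, 0, 0]]])

```text
time_s: 10.5
ee_pos: [0.6496, -0.1063, 0.1616]
tool_rot: [[-0.173, 0.985, 0.013], [0.985, 0.173, -0.001], [-0.003, 0.012, -1.0]]
force: [1.3, -0.7, 1.4]
finger_gap: 0.603
gripper_force: 0.0
```

apply_moves(moves=[[0, [3, 0, 0], [0, 0, 0]], [0, [3.5, 0, 0], [0, 0, 0]], [0, [3.5, 0, 0], [0, 0, 0]], [0, [3.5, 0, 0], [0, 0, 0]], [0, [3.5, 0, 0], [0, 0, 0]], [0, [3, 0, 0], [0, 0, 0]], [0, [0, 0, 0], [0, 0, 0]], [0, [0, 0, 0], [0, 0, 0]]])

```text
time_s: 11.17
ee_pos: [0.6102, 0.0948, 0.1527]
tool_rot: [[-0.178, 0.984, 0.0], [0.984, 0.178, 0.001], [0.001, 0.0, -1.0]]
force: [0.4, -0.3, 1.0]
finger_gap: 1.003
gripper_force: 0.0
```

```bash
python3 - <<'E'
from h import *
T=cams.read_camera("top");S=cams.read_camera("scene")
cv2.imwrite("pics/f1.png",np.hstack([T["color"][100:300,250:550],S["color"][180:380,280:560]]))
go(.5547,.188,.1,-20.8)
E
```

```text
t 11.27 pos [0.6108 0.091  0.1528] zaxis [ 0.001 -0.001 -1.   ] turn 30.8 shift [ 7.07 -8.69  5.28] gap 1.0 F [ 1.18 -0.81  0.71] grip 0.0 j7 8.7
```

View pics/f1.png

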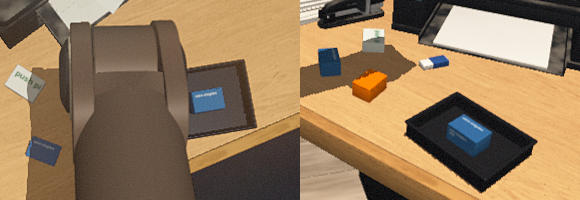

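The box sits flat in the middle of the tray, at about (207,98) in the left view and (468,135) in the right. The other blue box, the orange box and the pin box haven't moved. The held weight stayed between 2.9 and 3.9 N, far above the 0.4 N of an empty box, so I'm handing the job in.

```bash
python3 -c "
from station import workorder;print(workorder.close_job())"
```

```text
the job is handed in; nothing more can be done
None
```

The full staple box (about 0.3 kg on the wrist) is set down flat in the black tray, the other blue box and the pin box were left untouched, and the job is handed in at about 11 s; I lifted only the full one, since its weight alone settled which was which.

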